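# Open the brine pump's strainer cap, whichever way its thread runs

## Robot

A 6-joint arm with a two-finger parallel gripper is mounted at the origin on the work surface. World frame = base frame: x ahead of the robot, y to its left, z up, the work surface at z = 0. Lengths are in m, angles in rad, forces in N, time in s.
With the tool pointing down it reaches from about 0.425 to 1.125 m from the base axis. Payload 14.9 kg.
Tool frame: the origin (TCP) lies midway between the tips of the shut fingers; the grasp point (between the pads) lies 19 mm behind it; x points along the fingers, y is the direction in which the jaws open and shut, and the axes are right-handed (so a half turn about x gives the same grasp; the last joint's range is limited). The gripper opens to 91 mm and grips with 3 to 60 N. Pads are 32 mm wide; open, the fingers measure 118 mm over their backs; the gripper's body (76 mm by 178 mm) begins 60 mm behind the grasp point.
Start: joints at [-1.304, 0.379, 1.734, -0, 1.028, -0.033], TCP at [0.207, -0.669, 0.214] pointing down, gripper open.
Joint ranges: [-2.77, 2.77], [-0.74, 2.19], [0, 2.66], [-1.06, 4.2], [0.31, 2.87], [-3.08, 3.08]. Speed limits (rad/s): [1.89, 1.89, 2.39, 3.14, 3.14, 3.14].

## Interface

Orientations are given as a rotation vector (axis times angle).
In Python, from plant import * gives the robot as it stands.
- The arm moves only by the tool carry_out, never from a script. Its argument "series" is a list of rows, each a list of 3 entries, a list of its own where there are three numbers: the turn, a rotation vector about the tool's x, y, z in units of 6 degrees (1.0 is 6 degrees), then the shift along the tool's x, y, z in cm, then the opening in per cent of the stroke, from 0 (shut) to 100 (fully open). A call has exactly 10 rows; each row shifts and turns the pose as measured when the row begins, along the tool's axes as they then stand; what a row does not reach is not made up. A row lasts 1/10 s, in which the tool goes at most 50 mm and 8.59 degrees, less where a joint would pass 70% of its speed; a pose out of reach is approached as far as the arm can. A call is refused whole if a number of a shift passes 5 or a number of a turn 1, either way. A call with a gripper value outside its range is refused whole. The fingers move at their own pace and stop on an object; the grip force is fixed at half the most. Time passes only in rows, so rows that do not move let the fingers close, or fill a call up. It gives the time, the measured TCP pose, the force and the opening at its end, in the units of the state.
- sense(): the state, without advancing time (a new reading comes with each control period).
- get_image(name): name is "scene" or "side" or "wrist"; returns the picture (400x640x3 uint8, blue, green, red); there is no depth.
- camera_model(name): a dict with "fx", "fy", "cx", "cy" (pixels), "rvec" (rotation vector, rad) and "tvec" (3), from world to camera coordinates, as OpenCV has them. Camera axes: x right, y down, z forward; pixel columns grow to the right and rows downward; lengths in m; the calibration is good to about 2 mm. The wrist camera is an equidistant fisheye: a pixel r from the principal point sees the ray r / f radians off the axis. A picture is of the moment at which its call begins: read the wrist's pose just before it. camera_model takes no time and is no camera call; for the wrist camera it gives the pose at the moment of the call.
- sign_off(): hands the job in, once; it reports no verdict.
Trained networks look in the newest picture that a camera, given by its name, has taken for a name from the list of things; names that differ only in an ending like _2 or _b are one class to them, and where a whole thing is asked for, a point or a joint stands for the part that bears it (a point fixed in the world has none). Each returns a list of dicts, best first, with "confidence" (0 to 1); they miss things now and then, are a little off and sometimes report something else, mostly with a low value. They report only what shows in the picture. A call takes as long as a camera call.
- recognise(camera, target): "rect" ([centre column, centre row, width, height] in pixels, round what is visible of it).
- spot_point(camera, target): "centre" ([column, row] in pixels: a listed point, or the origin of a listed thing).
The state is a dict: "time_s": time; "joint_positions": joint angles; "qd": joint speeds; "tau": joint torques, N m; "tcp_pos": TCP position; "eef_rot": TCP orientation; "force": force on the tool from outside, world axes, zero at the start; "torque": the same for the moment, N m; "grip_width": opening from 0.0 (shut) to 1.0 (fully open).
Only numpy, scipy, OpenCV 4.12 (cv2) and the standard library are available. Lean on these libraries where they do the work, as an engineer would, in place of code of your own. Each camera call takes 0.05 s, during which the arm holds its last target.

## Task

Draw the red-headed locking pin up out of its bore on the green brine pump and park it in the open notch on the pump's other side, hanging upright by its collar, and let it go. Then unscrew the blue cap of the pump; nobody knows whether its thread is right- or left-handed, so try both ways until it turns loose. Lift the cap off and finish holding it still and level in the gripper, its underside a good 5 cm above the rim of the neck, touching nothing else; leave the spare neck with its cap and the other things on the table alone.

Things in the scene. Friction and masses are not known exactly. Their poses are not given: they have to be found in the camera images.
- seat (a point): point on the axis of the pump's filler neck, at the height of the neck's rim, 85 mm above the table; axes are those of the pump: +x towards its lying steel motor, +y towards the notch, -y towards the bore
- bore (a point): centre of the mouth of the pin's upright bore, 12 mm across and 20 mm deep, in a steel block whose top is 50 mm above the table, 60 mm from the neck's axis on its -y side
- notch (a point): middle of the parking notch, on top of a steel plate 12 mm thick, 70 mm above the table, 108 mm from the neck's axis on its +y side; axes as seat. The notch is a slot 15 mm wide (in x), closed at y = -14 mm and open at y = +22 mm and above; only the table lies below it. Parked, the pin's collar rests on the plate around this point, its shank down through the slot
- pin: loose locking pin, 70 g, standing in the bore at the start between the fork prongs of the pump's cap, so that the cap cannot turn. Origin at its foot, z up along it: dark steel shank 10 mm across and 50 mm long, collar 22 mm across from 50 to 55 mm, round red head 16 mm across from 55 to 95 mm. In the bore its foot is 30 mm above the table
- pin_collar (a point): on the pin's axis at the underside of its collar, 50 mm above its foot
- neck_a: aluminium filler neck a, fixed, rim 36 mm across, 85 mm above the table; origin on its axis at table height, z up. Of the two identical necks one stands in the pump (at seat): that one is to be opened. The other, with its own cap and no pin, is the spare, about 0.3 m away on the table; which is which changes
- neck_b: aluminium filler neck b, fixed, rim 36 mm across, 85 mm above the table; origin on its axis at table height, z up. Of the two identical necks one stands in the pump (at seat): that one is to be opened. The other, with its own cap and no pin, is the spare, about 0.3 m away on the table; which is which changes
- neck_a_top (a point): centre of the rim of neck_a, 85 mm above the table
- neck_b_top (a point): centre of the rim of neck_b, 85 mm above the table
- cap_a: blue screw cap, 250 g, loose, on top of neck_a at the start. Origin: centre of its open underside, z up; screwed on, 61 mm above the table, 24 mm below the rim. Skirt 66 mm across, 24 mm high, then a 7 mm disc; above it, 31 to 71 mm over the origin, a round ribbed knob 46 mm across. An orange fork (two prongs 8 mm wide, 16 mm apart) sticks out along the cap's own -y to 74 mm from the axis
- cap_b: blue screw cap, 250 g, loose, on top of neck_b at the start. Origin: centre of its open underside, z up; screwed on, 61 mm above the table, 24 mm below the rim. Skirt 66 mm across, 24 mm high, then a 7 mm disc; above it, 31 to 71 mm over the origin, a round ribbed knob 46 mm across. An orange fork (two prongs 8 mm wide, 16 mm apart) sticks out along the cap's own -y to 74 mm from the axis
- cap_a_grip (a point): middle of the grip knob of cap_a, on its axis, 56 mm above its underside. Thread of both caps: quick, of three lugs. Turned the loosening way by about 0.95 rad (0.7 to 1.2) from the start, with little effort, the cap lifts straight off; a stop ends the turn at about 1.3 rad. The other way a firm stop comes within 0.15 rad; there and at the start lugs let it rise only 2 mm
- cap_b_grip (a point): middle of the grip knob of cap_b, on its axis, 56 mm above its underside. Thread hand of both caps: one is right-handed (loosens anticlockwise seen from above), the other left-handed; it cannot be seen which. Forced against the stop, the round knob slips in the fingers
- pump: the green pump, fixed; origin on the neck's axis at table height, axes as seat. Its deck is 30 mm high and reaches from -80 to 170 mm in x and from -100 to 85 mm in y; the motor (88 mm across, axis along y at x = 137 mm) reaches 118 mm above the table
- bowl: steel bowl, 130 mm across, 55 mm high; bystander
- soap: clear soap bottle with a red cap, 60 mm across, 160 mm high; bystander
- spanner: spanner lying on the table, 150 mm; bystander
- gasket: black rubber ring lying on the table, 52 mm across; bystander
- brush: washing brush lying on the table, 170 mm; bystander
- beaker: white plastic beaker, 70 mm across, 90 mm high; bystander

How it is judged:
On the way, in this order (a step that is already met when the one before it is completed fails the run):
1. the pin hangs by its collar in the side notch, upright and let go (x of pin_collar in the frame of notch between -0.006 and 0.006 m and y of pin_collar in the frame of notch between -0.013 and 0.016 m and z of pin_collar in the frame of notch between -0.004 and 0.004 m and angle between pin's own z axis and vertical below 0.15 rad and linear speed of pin below 0.02 m/s and contact force between the fingers and pin below 0.05 N), for 0.2 s.
2. the pump's cap has been turned loose, at least 0.4 rad, while still down on the neck (((horizontal distance between neck_a and seat below 0.03 m and angle between the x axis of cap_a and the x axis of neck_a, either way round above 0.4 rad and z of cap_a in the frame of neck_a_top below -0.018 m) or (horizontal distance between neck_b and seat below 0.03 m and angle between the x axis of cap_b and the x axis of neck_b, either way round above 0.4 rad and z of cap_b in the frame of neck_b_top below -0.018 m))), for 0.05 s.
At the end, for the whole second after the job is handed in: Pin let go, still, hanging in the notch by its collar (collar 4 mm from the plate top, 6 mm from the slot line, upright within 0.15 rad). The cap of the neck in the pump is gripped over 2 N, underside at least 50 mm above the rim, level within 0.3 rad, under 30 mm/s, touching nothing else (all of step 1 and ((horizontal distance between neck_a and seat below 0.03 m and z of cap_a in the frame of neck_a_top above 0.05 m and angle between cap_a's own z axis and vertical below 0.3 rad and linear speed of cap_a below 0.03 m/s and contact force between the fingers and cap_a above 2 N and contact force between cap_a and pump below 0.05 N and contact force between cap_a and neck_a below 0.05 N and contact force between cap_a and neck_b below 0.05 N and contact force between cap_a and pin below 0.05 N and contact force between cap_a and soap below 0.05 N and contact force between cap_a and bowl below 0.05 N and contact force between cap_a and beaker below 0.05 N) or (horizontal distance between neck_b and seat below 0.03 m and z of cap_b in the frame of neck_b_top above 0.05 m and angle between cap_b's own z axis and vertical below 0.3 rad and linear speed of cap_b below 0.03 m/s and contact force between the fingers and cap_b above 2 N and contact force between cap_b and pump below 0.05 N and contact force between cap_b and neck_a below 0.05 N and contact force between cap_b and neck_b below 0.05 N and contact force between cap_b and pin below 0.05 N and contact force between cap_b and soap below 0.05 N and contact force between cap_b and bowl below 0.05 N and contact force between cap_b and beaker below 0.05 N))); the arm keeps its last pose, push and grip.
It fails at once if the spare neck's cap is moved more than 20 mm ((horizontal distance between neck_a and seat above 0.03 m and distance of cap_a from where it was at the start of the episode above 0.02 m) or (horizontal distance between neck_b and seat above 0.03 m and distance of cap_b from where it was at the start of the episode above 0.02 m)).
It fails at once if a bystander on the table is moved more than 30 mm (distance of any of bowl, soap, spanner, gasket, brush, beaker from where it was at the start of the episode above 0.03 m).
It also fails if it takes over 61 s, if anything falls off the work surface, if the arm or the gripper's body presses on something with over 40 N, if the wrist force passes 120 N, or if a joint passes its speed limit or range.

## Working session

There is one attempt and no reset: what is moved stays moved. The work goes in short steps, Python scripts to look and compute and a tool call to move; the robot and the scene stay as the last step left them, time stands still between calls to the robot, and variables do not carry over. Pictures are saved under pics/ and viewed, and the job is handed in when it is done.

Besides the shell and the picture viewer there is one more tool, called after "Call:" by a JSON object that holds its "api" and its "payload". carry_out: Moves the arm, as the interface text tells. Its arguments: {"type":"object","properties":{"series":{"type":"array"}},"required":["series"]}

```bash
ls; mkdir -p pics; python3 - <<'E'
from plant import *
import cv2
s=sense();print(s['time_s'],s['tcp_pos'],s['eef_rot'],s['grip_width'])
for n in ["scene","side","wrist"]:
    im=get_image(n);cv2.imwrite(f'pics/{n}0.png',im);m=camera_model(n);print(n,m)
    for t in ["pin","cap_a","bore","notch","seat","neck_a_top","cap_a_grip","pin_collar"]:
        pass
E
```

```text
pics
0.0 [ 0.20661744 -0.66842158  0.21331134] [ 2.06043471  0.31225876 -2.06068266] 1.0045084398203872
scene {'fx': 442.74638610601517, 'fy': 442.74638610601517, 'cx': 316.536348554855, 'cy': 196.19791662369548, 'rvec': array([ 0.72126648,  2.78721742, -0.79708144]), 'tvec': array([ 0.44610749, -0.21833362,  1.53460194])}
side {'fx': 367.8479018755406, 'fy': 367.8479018755406, 'cx': 321.2876960333511, 'cy': 204.32500614289134, 'rvec': array([ 0.96149857, -2.42338326,  1.10173755]), 'tvec': array([0.45239415, 0.27835883, 0.77527481])}
wrist {'fx': 309.70691628693146, 'fy': 309.70691628693146, 'cx': 319.0751101541769, 'cy': 201.7401087764088, 'rvec': array([-2.33661025,  1.72368589,  0.24679254]), 'tvec': array([-0.69974059, -0.03174312,  0.39148849])}
```

View pics/scene0.png

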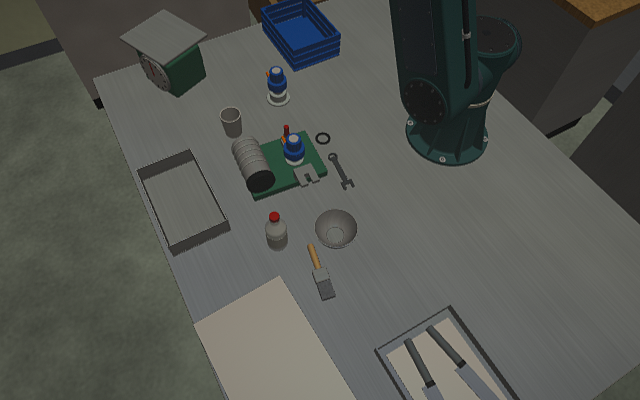

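View pics/side0.png

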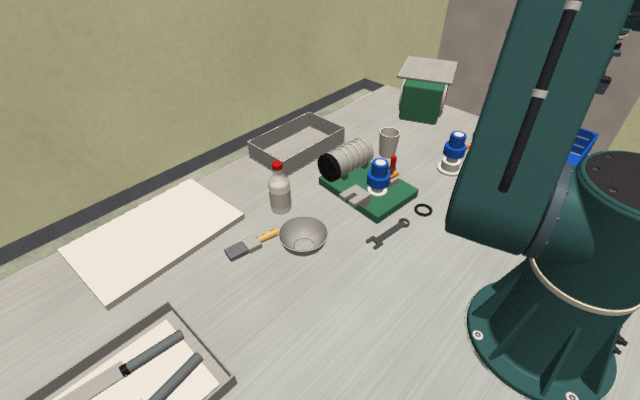

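View pics/wrist0.png

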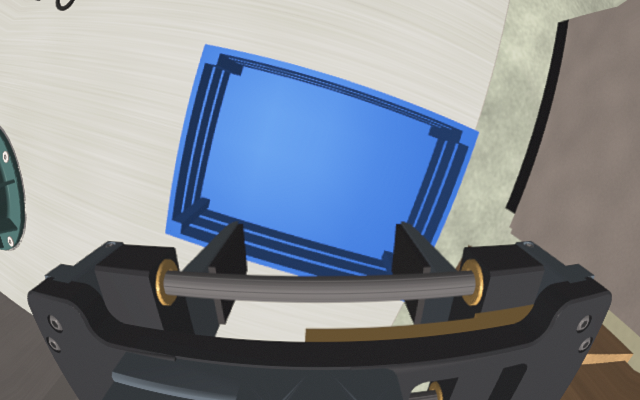

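The scene picture shows the pump's cap at (293,148), the pin at (286,132), the notch plate at (308,175) and the spare at (278,85). The side picture shows the cap at (378,175), the pin at (393,163) and the plate at (355,197). The wrist camera sees only the blue crate.

```bash
cat > h.py <<'E'
from plant import *
import numpy as np, cv2
from scipy.spatial.transform import Rotation as R
def cam(n):
    m=camera_model(n); Rm=R.from_rotvec(m['rvec']).as_matrix(); return m,Rm,np.array(m['tvec'])
def proj(n,P,c=None):
    m,Rm,t=c or cam(n); q=(Rm@np.atleast_2d(P).T).T+t
    if n=='wrist':
        r=np.hypot(q[:,0],q[:,1]);th=np.arctan2(r,q[:,2]);k=np.where(r>1e-9,th/np.maximum(r,1e-9),1)
        return np.c_[m['fx']*q[:,0]*k+m['cx'],m['fy']*q[:,1]*k+m['cy']]
    return np.c_[m['fx']*q[:,0]/q[:,2]+m['cx'],m['fy']*q[:,1]/q[:,2]+m['cy']]
def ray(n,uv,c=None):
    m,Rm,t=c or cam(n); x=(uv[0]-m['cx'])/m['fx'];y=(uv[1]-m['cy'])/m['fy']
    if n=='wrist':
        th=np.hypot(x,y);s=np.sin(th)/max(th,1e-9);d=np.array([x*s,y*s,np.cos(th)])
    else: d=np.array([x,y,1.])
    return -Rm.T@t, Rm.T@(d/np.linalg.norm(d))
def atz(n,uv,z,c=None):
    o,d=ray(n,uv,c); return o+d*(z-o[2])/d[2]
def tri(*rs):
    A=sum(np.eye(3)-np.outer(d,d) for o,d in rs); b=sum((np.eye(3)-np.outer(d,d))@o for o,d in rs); return np.linalg.solve(A,b)
E
python3 - <<'E'
from h import *
for n in ["scene","side"]:
    get_image(n)
    for t,z in [("pin_collar",.08),("bore",.05),("notch",.07),("seat",.085),("cap_a_grip",.117),("neck_a_top",.085),("pump",0)]:
        for r in spot_point(n,t)[:3]:
            print(n,t,round(r['confidence'],2),np.round(r['centre'],1),np.round(atz(n,r['centre'],z)[:2],4))
print(sense()['time_s'])
E
```

```text
scene pin_collar 0.44 [285.7 133.1] [ 0.5129 -0.2023]
scene bore 0.8 [290.1 139.2] [ 0.5016 -0.1956]
scene notch 0.57 [306.2 178.3] [ 0.536  -0.0224]
scene notch 0.44 [316.9 272.7] [0.6566 0.2587]
scene notch 0.23 [296.  147.6] [ 0.508  -0.1414]
scene seat 0.9 [291.5 146.7] [ 0.5239 -0.1406]
scene cap_a_grip 0.77 [275.7  76.6] [ 0.442  -0.4114]
scene cap_a_grip 0.45 [295.1 148.1] [ 0.5277 -0.1075]
scene neck_a_top 0.71 [287.9 144.9] [ 0.5305 -0.1524]
scene neck_a_top 0.41 [233.1 132.2] [ 0.6602 -0.2818]
scene neck_a_top 0.34 [333.1 234.1] [0.565  0.1865]
scene pump 0.68 [293.4 160.8] [ 0.5169 -0.1465]
scene pump 0.25 [316.4 272.8] [0.6429 0.2337]
side pin_collar 0.69 [388.8 175.3] [ 0.5031 -0.1606]
side pin_collar 0.37 [388.9 181.6] [ 0.4852 -0.1361]
side bore 0.65 [391.1 175.9] [ 0.5174 -0.1986]
side bore 0.54 [376.4 165.3] [ 0.5839 -0.2131]
side notch 0.75 [352.7 192.9] [ 0.5355 -0.0361]
side notch 0.18 [453.2 152.2] [ 0.4321 -0.4157]
side seat 0.57 [378.  176.4] [ 0.5192 -0.1291]
side cap_a_grip 0.92 [457.  136.3] [ 0.4406 -0.4339]
side cap_a_grip 0.43 [353.  195.3] [0.4936 0.017 ]
side neck_a_top 0.58 [457.6 147.9] [ 0.4253 -0.4245]
side pump 0.94 [375.3 199.5] [ 0.5175 -0.127 ]
0.95
```

```bash
python3 - <<'E'
from h import *
s=sense();T=R.from_rotvec(s['eef_rot']).as_matrix();print(T.round(3))
m,Rm,t=cam('wrist');C=-Rm.T@t
print('cam in tool',(T.T@(C-s['tcp_pos'])).round(4),'axis in tool',(T.T@Rm.T).round(3))
E
```

```text
[[-0.     0.295 -0.955]
 [ 0.    -0.955 -0.295]
 [-1.    -0.     0.   ]]
cam in tool [-0.1709  0.0002 -0.0789] axis in tool [[-0.   -0.28  0.96]
 [ 1.   -0.    0.  ]
 [ 0.    0.96  0.28]]
```

```bash
cat >> h.py <<'E'
def axes(a): # tool down, tool y at yaw a
    c,s=np.cos(a),np.sin(a); return np.array([[0,c,s],[0,s,-c],[-1,0,0.]])
def plan(target,yaw,n):
    """rows to go to target (TCP), tool down, yaw of tool y, in n rows: turn units, shift cm"""
    s=sense();p=np.array(s['tcp_pos']);T=R.from_rotvec(s['eef_rot']);G=R.from_matrix(axes(yaw))
    rel=(T.inv()*G).as_rotvec()
    print('t',round(s['time_s'],2),'p',p.round(4),'yaw',round(np.degrees(np.arctan2(T.as_matrix()[1,1],T.as_matrix()[0,1])),2),'w',round(s['grip_width'],3),'F',np.round(s['force'],1),'tot rot',np.degrees(rel).round(2))
    for i in range(n):
        Ti=T*R.from_rotvec(rel*i/n)
        d=Ti.inv().apply((np.array(target)-p)/n)*100
        print((np.degrees(rel)/6/n).round(2).tolist(),d.round(2).tolist())
E
python3 -c "
from h import *
plan([.50,-.24,.27],np.radians(-9),14)"
```

```text
t 0.95 p [ 0.2067 -0.6688  0.2139] yaw -72.82 w 1.0 F [0.9 0.1 0.1] tot rot [-63.82   0.     0.  ]
[-0.76, 0.0, 0.0] [-0.4, -2.31, -2.91]
[-0.76, 0.0, 0.0] [-0.4, -2.07, -3.08]
[-0.76, 0.0, 0.0] [-0.4, -1.82, -3.23]
[-0.76, 0.0, 0.0] [-0.4, -1.55, -3.37]
[-0.76, 0.0, 0.0] [-0.4, -1.28, -3.48]
[-0.76, 0.0, 0.0] [-0.4, -1.0, -3.57]
[-0.76, 0.0, 0.0] [-0.4, -0.71, -3.64]
[-0.76, 0.0, 0.0] [-0.4, -0.42, -3.69]
[-0.76, 0.0, 0.0] [-0.4, -0.13, -3.71]
[-0.76, 0.0, 0.0] [-0.4, 0.17, -3.71]
[-0.76, 0.0, 0.0] [-0.4, 0.46, -3.68]
[-0.76, 0.0, 0.0] [-0.4, 0.75, -3.63]
[-0.76, 0.0, 0.0] [-0.4, 1.04, -3.56]
[-0.76, 0.0, 0.0] [-0.4, 1.32, -3.47]
```

Call:
{"api": "carry_out", "payload": {"series": [[[-0.76,0,0],[-0.5,-2.3,-2.9],100],[[-0.76,0,0],[-0.5,-2.1,-3.1],100],[[-0.76,0,0],[-0.5,-1.8,-3.2],100],[[-0.76,0,0],[-0.5,-1.5,-3.4],100],[[-0.76,0,0],[-0.5,-1.3,-3.5],100],[[-0.76,0,0],[-0.5,-1.0,-3.6],100],[[-0.76,0,0],[-0.5,-0.7,-3.6],100],[[-0.76,0,0],[-0.4,-0.4,-3.7],100],[[-0.76,0,0],[-0.4,-0.1,-3.7],100],[[-0.76,0,0],[-0.4,0.2,-3.7],100]]}}

```text
time_s: 1.95
tcp_pos: [0.4184, -0.3526, 0.2625]
eef_rot: [1.532, 0.959, -1.532]
force: [0.6, -0.1, 0.2]
grip_width: 1.002
```

```bash
python3 -c "
from h import *
plan([.50,-.24,.27],np.radians(-9),8)"
```

```text
t 1.95 p [ 0.4184 -0.3526  0.2625] yaw -25.81 w 1.002 F [ 0.6 -0.1  0.2] tot rot [-16.81   0.07  -0.1 ]
[-0.35, 0.0, -0.0] [-0.09, 0.3, -1.71]
[-0.35, 0.0, -0.0] [-0.09, 0.37, -1.7]
[-0.35, 0.0, -0.0] [-0.09, 0.43, -1.68]
[-0.35, 0.0, -0.0] [-0.09, 0.49, -1.67]
[-0.35, 0.0, -0.0] [-0.09, 0.55, -1.65]
[-0.35, 0.0, -0.0] [-0.09, 0.61, -1.63]
[-0.35, 0.0, -0.0] [-0.09, 0.67, -1.6]
[-0.35, 0.0, -0.0] [-0.09, 0.73, -1.58]
```

Call:
{"api": "carry_out", "payload": {"series": [[[-0.4,0,0],[-0.1,0.3,-1.7],100],[[-0.4,0,0],[-0.1,0.4,-1.7],100],[[-0.4,0,0],[-0.1,0.4,-1.7],100],[[-0.35,0,0],[-0.1,0.5,-1.7],100],[[-0.35,0,0],[-0.1,0.5,-1.6],100],[[-0.35,0,0],[-0.1,0.6,-1.6],100],[[-0.35,0,0],[-0.1,0.7,-1.6],100],[[-0.3,0,0],[-0.1,0.7,-1.6],100],[[0,0,0],[0,0,0],100],[[0,0,0],[0,0,0],100]]}}

```text
time_s: 2.95
tcp_pos: [0.5022, -0.2297, 0.2728]
eef_rot: [1.301, 1.141, -1.299]
force: [0.1, -0.0, 0.3]
grip_width: 1.0
```

```bash
python3 - <<'E'
from h import *
c=cam('wrist');im=get_image('wrist');cv2.imwrite('pics/w1.png',im)
s=sense();print(s['tcp_pos'],s['eef_rot'],s['qd'].round(3) if hasattr(s['qd'],'round') else s['qd'])
for t,z in [("pin_collar",.08),("bore",.05),("notch",.07),("seat",.085),("cap_a_grip",.117),("neck_a_top",.085),("pump",0),("pin",.03)]:
    for r in spot_point('wrist',t)[:2]:
        print(t,round(r['confidence'],2),np.round(r['centre'],1),np.round(atz('wrist',r['centre'],z,c)[:2],4))
E
```

```text
[ 0.50209017 -0.22987957  0.27284634] [ 1.30153643  1.14108974 -1.29964636] [-0.01   0.     0.001  0.    -0.001 -0.   ]
pin_collar 0.74 [325.  146.4] [ 0.5148 -0.1909]
bore 0.74 [325.  146.7] [ 0.515  -0.1946]
bore 0.42 [286.1 336. ] [ 0.4156 -0.4875]
notch 0.95 [319.2  14.4] [ 0.5285 -0.0289]
cap_a_grip 0.84 [288.  336.2] [ 0.4344 -0.4308]
pump 0.48 [325.9 147.6] [ 0.5166 -0.2017]
pin 0.72 [327.4 142.7] [ 0.5191 -0.1919]
```

View pics/w1.png

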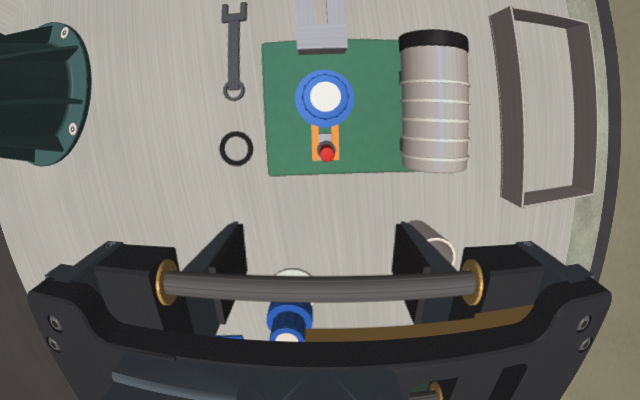

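The wrist view shows the pump. The knob top is at (325,97), the pin's red head at (327,154) and the notch slot at (320,15). The spare cap at the bottom is out of the way. I'll enlarge it to get exact pixels.

```bash
python3 - <<'E'
import cv2
im=cv2.imread('pics/w1.png')
cv2.imwrite('pics/w1c.png',cv2.resize(im[0:185,250:415],None,fx=3.2,fy=3.2,interpolation=cv2.INTER_CUBIC))
E
```

```text
(no output)
```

View pics/w1c.png

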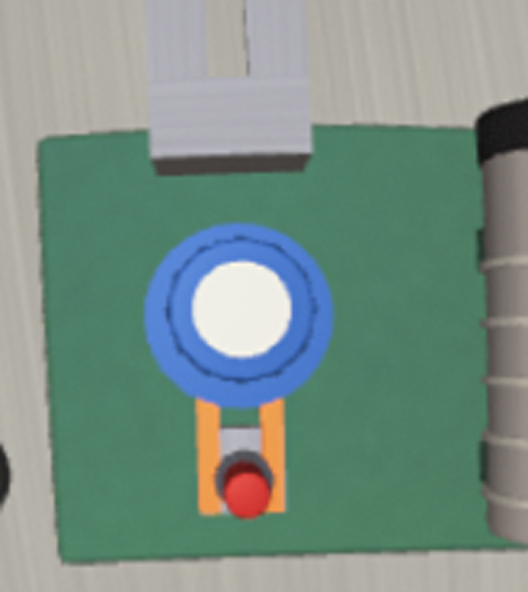

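```bash
python3 - <<'E'
from h import *
from scipy.optimize import least_squares
c=cam('wrist')
f=[((247,495),(0,-.060,.125)),((242,310),(0,0,.132)),((207,77),(-.0075,.094,.07)),((248,77),(.0075,.094,.07)),((62,561),(-.08,-.1,.03)),((39,139),(-.08,.085,.03))]
uv=np.array([[250+a/3.2,b/3.2] for (a,b),_ in f]);P=np.array([p for _,p in f])
def w(x,P=P):
    Rz=R.from_euler('z',x[2]).as_matrix();return P@Rz.T+np.r_[x[:2],0]
r=least_squares(lambda x:(proj('wrist',w(x),c)-uv).ravel(),[.52,-.135,-.15])
print(r.x,np.degrees(r.x[2]),r.fun.reshape(-1,2).round(1).tolist())
for i in range(len(f)): print((atz('wrist',uv[i],P[i,2],c)-w(r.x)[i])[:2].round(4))
for n,p in dict(bore=(0,-.06,.05),notch=(0,.108,.07),seat=(0,0,.085)).items(): print(n,w(r.x,np.array([p])).round(4))
E
```

```text
[ 0.52136309 -0.13556839 -0.0878981 ] -5.036190333737881 [[0.7, 0.2], [0.3, -0.4], [0.5, 0.0], [0.3, -0.4], [-1.1, 1.8], [-1.2, -1.1]]
[-0.0007  0.0003]
[-0.0004 -0.0003]
[-0.0006  0.0001]
[-0.0004 -0.0004]
[0.0019 0.0022]
[ 0.0014 -0.0019]
bore [[ 0.5161 -0.1953  0.05  ]]
notch [[ 0.5308 -0.028   0.07  ]]
seat [[ 0.5214 -0.1356  0.085 ]]
```

```bash
python3 -c "
from h import *
plan([.5161,-.1955,.15],np.radians(-5.04),10)"
```

```text
t 3.4 p [ 0.5021 -0.23    0.2728] yaw -7.25 w 0.996 F [ 0.2 -0.3  0.2] tot rot [-2.21  0.16 -0.27]
[-0.04, 0.0, -0.0] [1.23, 0.09, -0.36]
[-0.04, 0.0, -0.0] [1.23, 0.09, -0.36]
[-0.04, 0.0, -0.0] [1.23, 0.09, -0.36]
[-0.04, 0.0, -0.0] [1.23, 0.1, -0.36]
[-0.04, 0.0, -0.0] [1.23, 0.1, -0.36]
[-0.04, 0.0, -0.0] [1.23, 0.1, -0.36]
[-0.04, 0.0, -0.0] [1.23, 0.1, -0.36]
[-0.04, 0.0, -0.0] [1.23, 0.1, -0.36]
[-0.04, 0.0, -0.0] [1.23, 0.11, -0.36]
[-0.04, 0.0, -0.0] [1.23, 0.11, -0.36]
```

Call:
{"api": "carry_out", "payload": {"series": [[[-0.05,0,-0.01],[1.4,0.1,-0.4],100],[[-0.05,0,-0.01],[1.4,0.1,-0.4],100],[[-0.05,0,-0.01],[1.4,0.1,-0.4],100],[[-0.05,0,-0.01],[1.4,0.1,-0.4],100],[[-0.05,0,0],[1.4,0.1,-0.4],100],[[-0.05,0,0],[1.4,0.1,-0.4],100],[[-0.05,0,0],[1.4,0.1,-0.4],100],[[0,0,0],[1.4,0.1,-0.4],100],[[0,0,0],[0.6,0.1,-0.3],100],[[0,0,0],[0,0,0],100]]}}

```text
time_s: 4.4
tcp_pos: [0.5145, -0.1925, 0.1418]
eef_rot: [1.27, 1.169, -1.276]
force: [0.6, 0.0, 0.7]
grip_width: 0.997
```

```bash
python3 -c "
from h import *
plan([.5161,-.1955,.092],np.radians(-5.04),6)
c=cam('wrist');im=get_image('wrist');cv2.imwrite('pics/w2.png',im)
print(proj('wrist',[[.5161,-.1955,.125],[.5214,-.1356,.132],[.5308,-.028,.07]],c).round(1))"
```

```text
t 4.4 p [ 0.5145 -0.1925  0.1418] yaw -4.95 w 0.997 F [0.6 0.  0.7] tot rot [0.09 0.09 0.2 ]
[0.0, 0.0, 0.01] [0.83, 0.03, 0.05]
[0.0, 0.0, 0.01] [0.83, 0.03, 0.05]
[0.0, 0.0, 0.01] [0.83, 0.03, 0.05]
[0.0, 0.0, 0.01] [0.83, 0.03, 0.05]
[0.0, 0.0, 0.01] [0.83, 0.03, 0.05]
[0.0, 0.0, 0.01] [0.83, 0.03, 0.05]
[[322.3 241.1]
 [322.9 150.8]
 [322.3   7.7]]
```

View pics/w2.png

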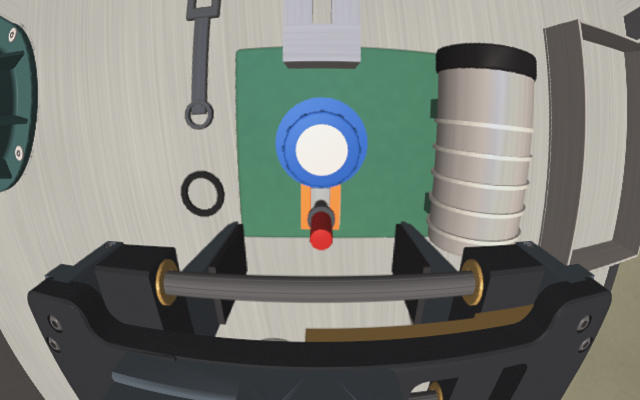

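The pin top shows at (321,240) where I predicted (322,241), and the knob at (321,151) where I predicted (323,151). That agrees, so I descend and grip.

Call:
{"api": "carry_out", "payload": {"series": [[[0,0,0.01],[0.9,0,0.06],100],[[0,0,0.01],[0.9,0.02,0.06],100],[[0,0,0.01],[0.9,0.02,0.06],100],[[0,0,0],[0.9,0.02,0.06],100],[[0,0,0],[0.8,0.02,0.06],100],[[0,0,0],[0.6,0,0],100],[[0,0,0],[0,0,0],100],[[0,0,0],[0,0,0],10],[[0,0,0],[0,0,0],0],[[0,0,0],[0,0,0],0]]}}

```text
time_s: 5.45
tcp_pos: [0.5162, -0.1973, 0.0894]
eef_rot: [1.272, 1.162, -1.272]
force: [0.3, -0.2, 0.8]
grip_width: 0.768
```

Call:
{"api": "carry_out", "payload": {"series": [[[0,0,0],[0,0,0],0],[[0,0,0],[0,0,0],0],[[0,0,0],[0,0,0],0],[[0,0,0],[0,0,0],0],[[0,0,0],[0,0,0],0],[[0,0,0],[0,0,0],0],[[0,0,0],[0,0,0],0],[[0,0,0],[0,0,0],0],[[0,0,0],[0,0,0],0],[[0,0,0],[0,0,0],0]]}}

```text
time_s: 6.45
tcp_pos: [0.5165, -0.1974, 0.0903]
eef_rot: [1.272, 1.162, -1.272]
force: [-0.5, -0.1, 0.2]
grip_width: 0.168
```

```bash
python3 -c "
from h import *
plan([.5161,-.1955,.092],np.radians(-5.04),1)
c=cam('wrist');im=get_image('wrist');cv2.imwrite('pics/w3.png',im)"
```

```text
t 6.45 p [ 0.5165 -0.1974  0.0903] yaw -4.99 w 0.168 F [-0.5 -0.1  0.2] tot rot [ 0.05  0.18 -0.22]
[0.01, 0.03, -0.04] [-0.18, -0.05, -0.18]
```

View pics/w3.png

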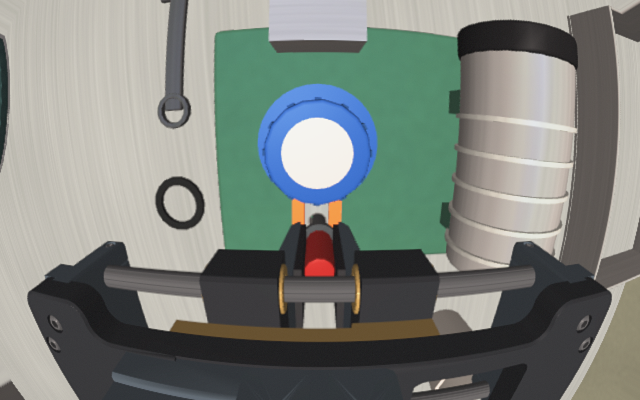

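Width 0.168 is about 15.3 mm, so the fingers hold the 16 mm head. In the picture the pin sits centred between the pads at (319,252). Next I lift straight up.

Call:
{"api": "carry_out", "payload": {"series": [[[0,0,0],[-0.5,0,0],0],[[0,0,0],[-1.0,0,0],0],[[0,0,0],[-1.5,0,0],0],[[0,0,0],[-1.6,0,0],0],[[0,0,0],[-1.8,0,0],0],[[0,0,0],[-2.0,0,0],0],[[0,0,0],[-2.0,0,0],0],[[0,0,0],[-2.0,0,0],0],[[0,0,0],[-1.0,0,0],0],[[0,0,0],[0,0,0],0]]}}

```text
time_s: 7.5
tcp_pos: [0.5165, -0.1969, 0.2388]
eef_rot: [1.273, 1.156, -1.269]
force: [0.3, -0.6, -2.1]
grip_width: 0.166
```

```bash
python3 -c "
from h import *
plan([.5304,-.0275,.215],np.radians(-5.04),8)
im=get_image('side');cv2.imwrite('pics/s3.png',im[80:280,220:540].repeat(2,0).repeat(2,1))
im=get_image('wrist');cv2.imwrite('pics/w4.png',im)"
```

```text
t 7.5 p [ 0.5165 -0.1969  0.2388] yaw -4.98 w 0.166 F [ 0.3 -0.6 -2.1] tot rot [ 0.06  0.27 -0.53]
[0.0, 0.01, -0.01] [0.29, -0.01, -2.13]
[0.0, 0.01, -0.01] [0.29, -0.01, -2.13]
[0.0, 0.01, -0.01] [0.29, -0.01, -2.13]
[0.0, 0.01, -0.01] [0.29, -0.01, -2.13]
[0.0, 0.01, -0.01] [0.29, -0.01, -2.13]
[0.0, 0.01, -0.01] [0.29, -0.01, -2.13]
[0.0, 0.01, -0.01] [0.3, -0.01, -2.13]
[0.0, 0.01, -0.01] [0.3, -0.01, -2.13]
```

View pics/s3.png

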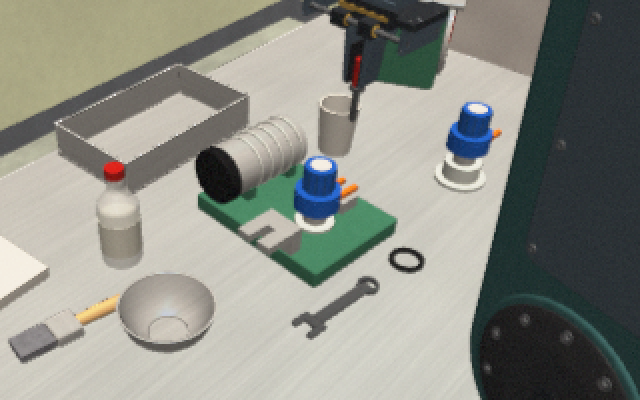

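View pics/w4.png

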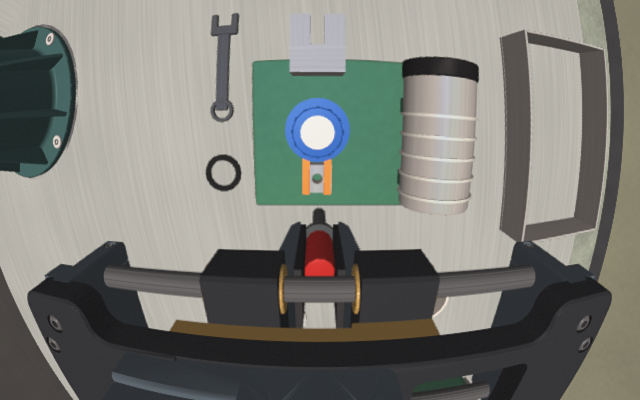

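The pin is out and hanging from the fingers, and the empty bore shows at (317,178). I'll check its offset and tilt in the hand and refine the notch position.

```bash
python3 - <<'E'
from h import *
s=sense();T=R.from_rotvec(s['eef_rot']).as_matrix();p=np.array(s['tcp_pos']);c=cam('wrist')
for x in (.0603,.0103,.0053,-.0347):
  for z in (-.004,-.002,0,.002):
    print(x,z,proj('wrist',p+T@np.array([x,0,z]),c).round(1))
print('notch pred',proj('wrist',[[.5308,-.028,.07],[.5161,-.1955,.05]],c).round(1), 'yaw')
a=-.0879
Rz=R.from_euler('z',a).as_matrix()
print(proj('wrist',(np.array([[-.0075,.094,.07],[.0075,.094,.07],[-.0075,.13,.07],[.0075,.13,.07]])@Rz.T+[.5214,-.1356,0]),c).round(1).tolist())
im=cv2.imread('pics/w4.png')
cv2.imwrite('pics/w4a.png',cv2.resize(im[190:290,270:370],None,fx=5,fy=5,interpolation=cv2.INTER_CUBIC))
cv2.imwrite('pics/w4b.png',cv2.resize(im[5:205,250:400],None,fx=3,fy=3,interpolation=cv2.INTER_CUBIC))
E
```

```text
0.0603 -0.004 [[319.4 211. ]]
0.0603 -0.002 [[319.4 213.4]]
0.0603 0 [[319.4 215.8]]
0.0603 0.002 [[319.4 218.2]]
0.0103 -0.004 [[319.5 235.4]]
0.0103 -0.002 [[319.5 238.3]]
0.0103 0 [[319.5 241.2]]
0.0103 0.002 [[319.5 244.1]]
0.0053 -0.004 [[319.5 238.5]]
0.0053 -0.002 [[319.5 241.5]]
0.0053 0 [[319.5 244.4]]
0.0053 0.002 [[319.5 247.3]]
-0.0347 -0.004 [[319.6 269.8]]
-0.0347 -0.002 [[319.6 273.2]]
-0.0347 0 [[319.6 276.7]]
-0.0347 0.002 [[319.6 280. ]]
notch pred [[318.4  32.2]
 [318.3 179.5]] yaw
[[311.5, 44.3], [325.5, 44.4], [311.6, 13.7], [325.5, 13.7]]
```

View pics/w4a.png

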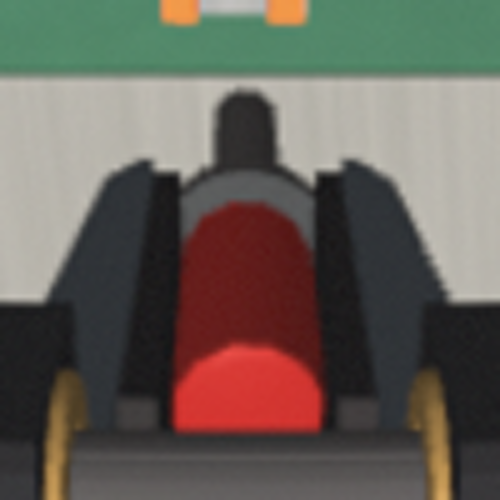

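View pics/w4b.png

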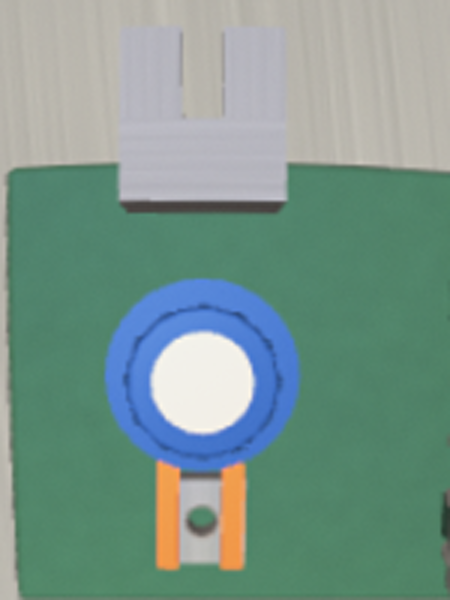

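```bash
python3 - <<'E'
from h import *
# soap cap top centre
print(tri(ray('scene',(274,214)),ray('side',(277,164))).round(3), atz('scene',(277,245),0).round(3),atz('side',(281,213),0).round(3))
print('bowl',atz('scene',(336,228),.055).round(3))
plan([.5306,-.0285,.225],np.radians(-5.04),8)
E
```

```text
[0.695 0.093 0.159] [0.702 0.102 0.   ] [0.681 0.109 0.   ]
bowl [0.539 0.161 0.055]
t 7.6 p [ 0.5158 -0.1967  0.237 ] yaw -4.99 w 0.17 F [ 0.3 -0.3 -0.9] tot rot [ 0.05  0.23 -0.41]
[0.0, 0.0, -0.01] [0.14, 0.0, -2.11]
[0.0, 0.0, -0.01] [0.14, 0.0, -2.11]
[0.0, 0.0, -0.01] [0.14, 0.0, -2.11]
[0.0, 0.0, -0.01] [0.14, 0.0, -2.11]
[0.0, 0.0, -0.01] [0.15, 0.0, -2.11]
[0.0, 0.0, -0.01] [0.15, -0.0, -2.11]
[0.0, 0.0, -0.01] [0.15, -0.0, -2.11]
[0.0, 0.0, -0.01] [0.15, -0.0, -2.11]
```

Call:
{"api": "carry_out", "payload": {"series": [[[0,0.01,-0.02],[0.1,0,-1.6],0],[[0,0.01,-0.02],[0.1,0,-2.2],0],[[0,0,-0.02],[0.1,0,-2.2],0],[[0,0,0],[0.1,0,-2.2],0],[[0,0,0],[0.1,0,-2.2],0],[[0,0,0],[0.1,0,-2.2],0],[[0,0,0],[0.1,0,-2.0],0],[[0,0,0],[0.1,0,-1.6],0],[[0,0,0],[0,0,0],0],[[0,0,0],[0,0,0],0]]}}

```text
time_s: 8.6
tcp_pos: [0.5238, -0.022, 0.2174]
eef_rot: [1.266, 1.181, -1.285]
force: [0.6, -0.1, -0.5]
grip_width: 0.169
```

```bash
python3 - <<'E'
from h import *
plan([.5306,-.0285,.145],np.radians(-5.04),6)
E
```

```text
t 8.6 p [ 0.5238 -0.022   0.2174] yaw -4.99 w 0.169 F [ 0.6 -0.1 -0.5] tot rot [ 0.05 -0.04  1.  ]
[0.0, -0.0, 0.03] [1.2, 0.14, 0.1]
[0.0, -0.0, 0.03] [1.2, 0.14, 0.1]
[0.0, -0.0, 0.03] [1.21, 0.14, 0.1]
[0.0, -0.0, 0.03] [1.21, 0.13, 0.1]
[0.0, -0.0, 0.03] [1.21, 0.13, 0.1]
[0.0, -0.0, 0.03] [1.21, 0.13, 0.1]
```

Call:
{"api": "carry_out", "payload": {"series": [[[0,0,0.05],[0.6,0.14,0.1],0],[[0,0,0.05],[1.2,0.14,0.1],0],[[0,0,0.04],[1.2,0.14,0.1],0],[[0,0,0.03],[1.2,0.13,0.1],0],[[0,0,0],[1.2,0.13,0.1],0],[[0,0,0],[0.9,0.1,0.1],0],[[0,0,0],[0.5,0,0],0],[[0,0,0],[0,0,0],0],[[0,0,0],[0,0,0],0],[[0,0,0],[0,0,0],0]]}}

```text
time_s: 9.6
tcp_pos: [0.53, -0.031, 0.1412]
eef_rot: [1.275, 1.167, -1.276]
force: [0.2, 0.0, -0.7]
grip_width: 0.165
```

```bash
python3 - <<'E'
from h import *
plan([.5306,-.0285,.145],np.radians(-5.04),1)
c=cam('wrist');im=get_image('wrist')
cv2.imwrite('pics/w5.png',cv2.resize(im[90:290,220:420],None,fx=3,fy=3,interpolation=cv2.INTER_CUBIC))
s=sense();T=R.from_rotvec(s['eef_rot']).as_matrix();p=np.array(s['tcp_pos'])
for z in (-.004,-.002,0): print('foot',proj('wrist',p+T@np.array([.0603,0,z]),c).round(1))
Rz=R.from_euler('z',-.0879).as_matrix()
print(proj('wrist',(np.array([[-.0075,.094,.07],[.0075,.094,.07],[-.0075,.13,.07],[.0075,.13,.07]])@Rz.T+[.5214,-.1356,0]),c).round(1).tolist())
E
```

```text
t 9.6 p [ 0.53   -0.031   0.1412] yaw -5.15 w 0.165 F [ 0.2  0.  -0.7] tot rot [-0.11 -0.04  0.08]
[-0.02, -0.01, 0.01] [-0.38, 0.03, -0.26]
foot [[319.5 211. ]]
foot [[319.5 213.4]]
foot [[319.5 215.8]]
[[311.3, 224.1], [329.3, 224.0], [310.8, 181.8], [329.6, 181.8]]
```

View pics/w5.png

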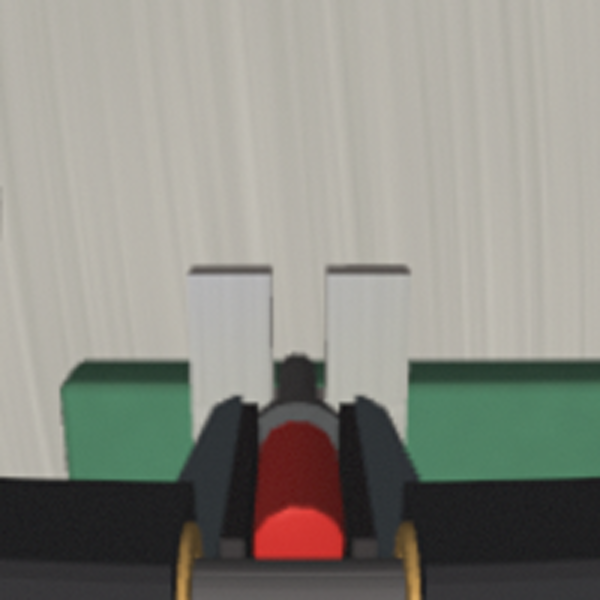

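The slot edges are at x≈310.7 and 328.7 (centre 319.7) and the shank is at x≈319.2, so it is centred within 0.5 mm. Lowering next.

Call:
{"api": "carry_out", "payload": {"series": [[[0,0,0],[0,0.03,-0.13],0],[[0,0,0],[0.3,0,-0.13],0],[[0,0,0],[0.6,0,0],0],[[0,0,0],[0.8,0,0],0],[[0,0,0],[0.8,0,0],0],[[0,0,0],[0.8,0,0],0],[[0,0,0],[0.8,0,0],0],[[0,0,0],[0.6,0,0],0],[[0,0,0],[0.4,0,0],0],[[0,0,0],[0,0,0],0]]}}

```text
time_s: 10.65
tcp_pos: [0.5307, -0.0281, 0.0858]
eef_rot: [1.275, 1.167, -1.275]
force: [0.5, -0.2, -0.5]
grip_width: 0.167
```

```bash
python3 - <<'E'
from h import *
plan([.5308,-.0285,.081],np.radians(-5.04),1)
c=cam('wrist');im=get_image('wrist')
cv2.imwrite('pics/w6.png',cv2.resize(im[90:290,220:420],None,fx=3,fy=3,interpolation=cv2.INTER_CUBIC))
E
```

```text
t 10.65 p [ 0.5307 -0.0281  0.0858] yaw -5.14 w 0.167 F [ 0.5 -0.2 -0.5] tot rot [-0.1  -0.04  0.05]
[-0.02, -0.01, 0.01] [0.48, 0.02, 0.04]
```

View pics/w6.png

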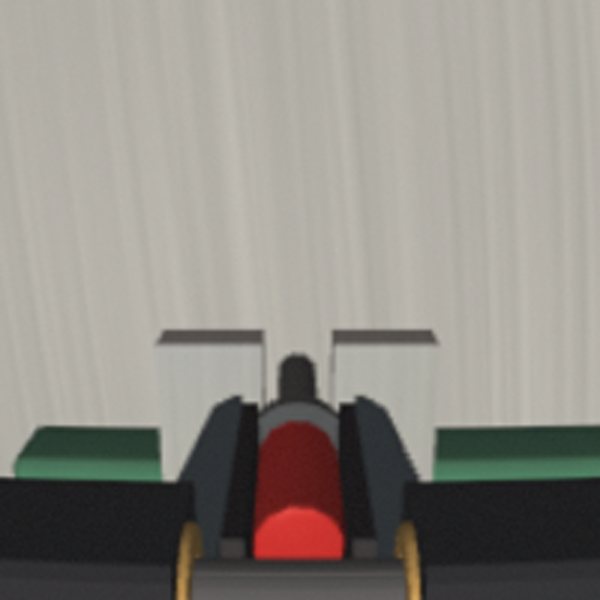

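The shank is in the slot with no contact force. I'll lower the last 5 mm gently.

Call:
{"api": "carry_out", "payload": {"series": [[[0,0,0],[0.15,0.01,0],0],[[0,0,0],[0.15,0.01,0],0],[[0,0,0],[0.15,0,0],0],[[0,0,0],[0.1,0,0],0],[[0,0,0],[0,0,0],0],[[0,0,0],[0,0,0],0],[[0,0,0],[0,0,0],0],[[0,0,0],[0,0,0],0],[[0,0,0],[0,0,0],0],[[0,0,0],[0,0,0],0]]}}

```text
time_s: 11.7
tcp_pos: [0.5319, -0.0282, 0.0814]
eef_rot: [1.276, 1.165, -1.273]
force: [-0.0, 0.2, -0.5]
grip_width: 0.167
```

Call:
{"api": "carry_out", "payload": {"series": [[[0,0,0],[0.08,-0.05,0],0],[[0,0,0],[0.05,-0.03,0],0],[[0,0,0],[0,0,0],0],[[0,0,0],[0,0,0],0],[[0,0,0],[0,0,0],30],[[0,0,0],[0,0,0],40],[[0,0,0],[0,0,0],50],[[0,0,0],[0,0,0],60],[[0,0,0],[0,0,0],60],[[0,0,0],[0,0,0],60]]}}

```text
time_s: 12.7
tcp_pos: [0.5313, -0.0281, 0.0801]
eef_rot: [1.276, 1.164, -1.273]
force: [0.2, 0.0, -0.4]
grip_width: 0.596
```

```bash
python3 - <<'E'
from h import *
plan([.5308,-.0285,.15],np.radians(-5.04),1)
c=cam('wrist');im=get_image('wrist')
cv2.imwrite('pics/w7.png',cv2.resize(im[90:290,220:420],None,fx=3,fy=3,interpolation=cv2.INTER_CUBIC))
E
```

```text
t 12.7 p [ 0.5313 -0.0281  0.0801] yaw -5.13 w 0.596 F [ 0.2  0.  -0.4] tot rot [-0.09 -0.04 -0.12]
[-0.02, -0.01, -0.02] [-6.99, -0.03, 0.04]
```

View pics/w7.png

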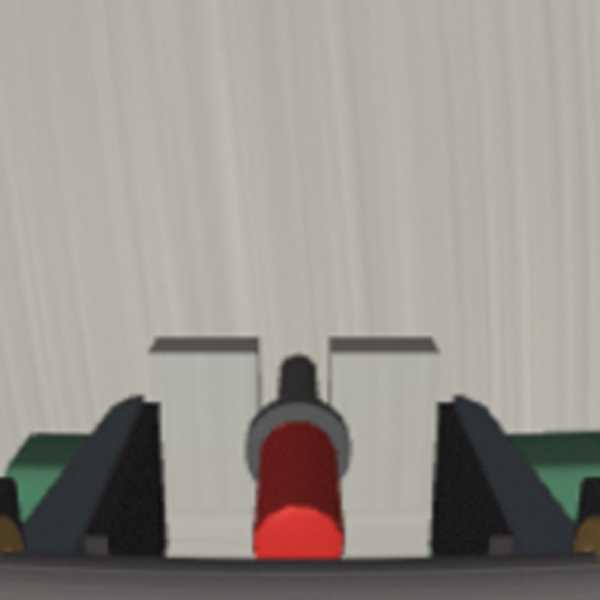

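The pin hangs upright on its collar with both fingers clear of it. I'll rise straight up.

Call:
{"api": "carry_out", "payload": {"series": [[[0,0,0],[-0.6,0,0],80],[[0,0,0],[-1.2,0,0],90],[[0,0,0],[-1.5,0,0],100],[[0,0,0],[-1.5,0,0],100],[[0,0,0],[-1.5,0,0],100],[[0,0,0],[-1.5,0,0],100],[[0,0,0],[-1.5,0,0],100],[[0,0,0],[-0.8,0,0],100],[[0,0,0],[0,0,0],100],[[0,0,0],[0,0,0],100]]}}

```text
time_s: 13.75
tcp_pos: [0.5315, -0.0282, 0.192]
eef_rot: [1.278, 1.161, -1.27]
force: [-0.2, 0.1, -0.8]
grip_width: 0.998
```

```bash
python3 - <<'E'
from h import *
im=get_image('wrist');cv2.imwrite('pics/w8.png',im)
im=get_image('side');cv2.imwrite('pics/s8.png',cv2.resize(im[100:260,280:480],None,fx=3,fy=3))
plan([.5212,-.137,.17],np.radians(-5.04),8)
E
```

```text
t 13.85 p [ 0.5314 -0.0282  0.1915] yaw -5.13 w 1.0 F [-0.1  0.6  0.5] tot rot [-0.09 -0.04 -0.3 ]
[-0.0, -0.0, -0.01] [0.27, -0.01, 1.37]
[-0.0, -0.0, -0.01] [0.27, -0.01, 1.37]
[-0.0, -0.0, -0.01] [0.27, -0.01, 1.37]
[-0.0, -0.0, -0.01] [0.27, -0.01, 1.37]
[-0.0, -0.0, -0.01] [0.27, -0.01, 1.37]
[-0.0, -0.0, -0.01] [0.27, -0.01, 1.37]
[-0.0, -0.0, -0.01] [0.27, -0.01, 1.37]
[-0.0, -0.0, -0.01] [0.27, -0.01, 1.37]
```

View pics/w8.png

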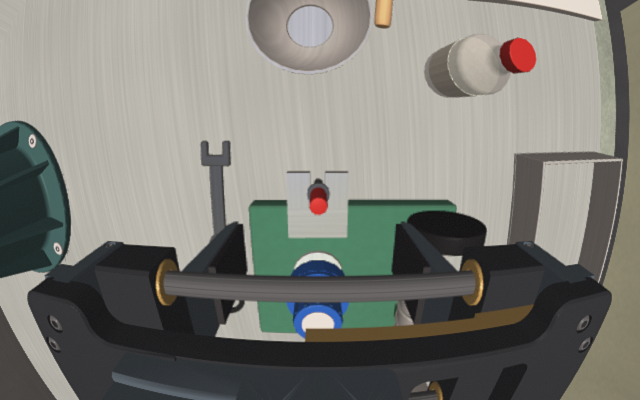

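View pics/s8.png

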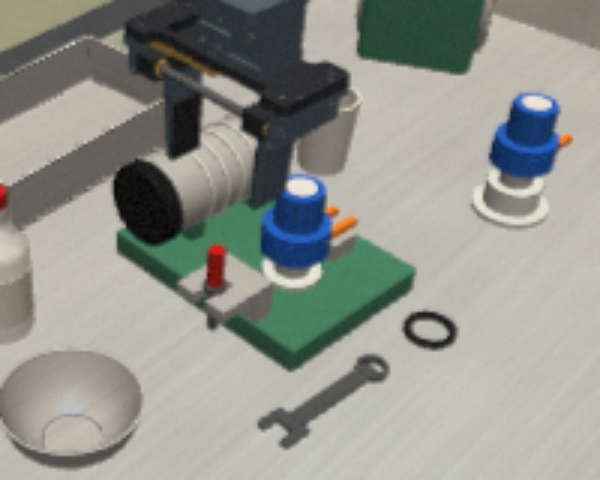

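The pin hangs upright in the notch in both views: wrist (318,195), and in the side crop at (215,270). Now over the neck.

```bash
python3 - <<'E'
from h import *
plan([.5214,-.1357,.17],np.radians(-5.04),8)
E
```

```text
t 13.85 p [ 0.5314 -0.0282  0.1915] yaw -5.13 w 1.0 F [-0.1  0.6  0.5] tot rot [-0.09 -0.04 -0.3 ]
[-0.0, -0.0, -0.01] [0.27, -0.01, 1.35]
[-0.0, -0.0, -0.01] [0.27, -0.01, 1.35]
[-0.0, -0.0, -0.01] [0.27, -0.01, 1.35]
[-0.0, -0.0, -0.01] [0.27, -0.01, 1.35]
[-0.0, -0.0, -0.01] [0.27, -0.01, 1.35]
[-0.0, -0.0, -0.01] [0.27, -0.01, 1.35]
[-0.0, -0.0, -0.01] [0.27, -0.01, 1.35]
[-0.0, -0.0, -0.01] [0.27, -0.01, 1.35]
```

Call:
{"api": "carry_out", "payload": {"series": [[[0,0,-0.02],[0.2,0,1.0],100],[[0,0,-0.02],[0.2,0,1.4],100],[[0,0,-0.01],[0.2,0,1.4],100],[[0,0,0],[0.2,0,1.4],100],[[0,0,0],[0.2,0,1.4],100],[[0,0,0],[0.2,0,1.4],100],[[0,0,0],[0.2,0,1.4],100],[[0,0,0],[0.2,0,1.0],100],[[0,0,0],[0,0,0.4],100],[[0,0,0],[0,0,0],100]]}}

```text
time_s: 14.85
tcp_pos: [0.5192, -0.1469, 0.1716]
eef_rot: [1.275, 1.168, -1.279]
force: [0.4, -0.1, -0.1]
grip_width: 1.002
```

```bash
python3 - <<'E'
from h import *
plan([.5214,-.1357,.101],np.radians(-5.04),7)
E
```

```text
t 14.85 p [ 0.5192 -0.1469  0.1716] yaw -5.24 w 1.002 F [ 0.4 -0.1 -0.1] tot rot [-0.2  -0.05  0.25]
[-0.0, -0.0, 0.01] [1.01, 0.02, -0.16]
[-0.0, -0.0, 0.01] [1.01, 0.02, -0.16]
[-0.0, -0.0, 0.01] [1.01, 0.02, -0.16]
[-0.0, -0.0, 0.01] [1.01, 0.02, -0.16]
[-0.0, -0.0, 0.01] [1.01, 0.02, -0.16]
[-0.0, -0.0, 0.01] [1.01, 0.02, -0.16]
[-0.0, -0.0, 0.01] [1.01, 0.02, -0.16]
```

Call:
{"api": "carry_out", "payload": {"series": [[[0,0,0.01],[0,0.05,-0.5],100],[[0,0,0.01],[0.3,0.05,-0.4],100],[[0,0,0.01],[0.8,0.03,-0.1],100],[[0,0,0.01],[1.0,0,0],100],[[0,0,0],[1.0,0,0],100],[[0,0,0],[1.0,0,0],100],[[0,0,0],[1.0,0,0],100],[[0,0,0],[0.8,0,0],100],[[0,0,0],[0.4,0,0],100],[[0,0,0],[0,0,0],100]]}}

```text
time_s: 15.85
tcp_pos: [0.5211, -0.1341, 0.1018]
eef_rot: [1.275, 1.168, -1.275]
force: [0.0, 0.1, 0.2]
grip_width: 0.999
```

```bash
python3 - <<'E'
from h import *
plan([.5214,-.1357,.101],np.radians(-5.04),1)
im=get_image('wrist');cv2.imwrite('pics/w9.png',im)
E
```

```text
t 15.85 p [ 0.5211 -0.1341  0.1018] yaw -5.12 w 0.999 F [0.  0.1 0.2] tot rot [-0.08 -0.08  0.09]
[-0.01, -0.01, 0.01] [0.08, 0.05, 0.15]
```

View pics/w9.png

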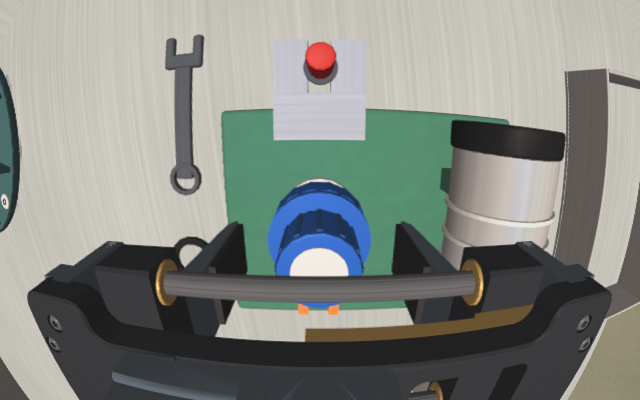

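The knob is centred between the pads and the pin is still parked at (320,60). Closing.

Call:
{"api": "carry_out", "payload": {"series": [[[0,0,0],[0.08,0.04,0.15],100],[[0,0,0],[0,0,0],60],[[0,0,0],[0,0,0],0],[[0,0,0],[0,0,0],0],[[0,0,0],[0,0,0],0],[[0,0,0],[0,0,0],0],[[0,0,0],[0,0,0],0],[[0,0,0],[0,0,0],0],[[0,0,0],[0,0,0],0],[[0,0,0],[0,0,0],0]]}}

```text
time_s: 16.9
tcp_pos: [0.5224, -0.1362, 0.1029]
eef_rot: [1.276, 1.165, -1.274]
force: [-0.4, -0.3, 1.0]
grip_width: 0.499
```

Call:
{"api": "carry_out", "payload": {"series": [[[-0.3,0,0],[0,0,0],0],[[-0.3,0,0],[0,0,0],0],[[-0.3,0,0],[0,0,0],0],[[-0.3,0,0],[0,0,0],0],[[-0.3,0,0],[0,0,0],0],[[-0.3,0,0],[0,0,0],0],[[-0.3,0,0],[0,0,0],0],[[0,0,0],[0,0,0],0],[[0,0,0],[0,0,0],0],[[0,0,0],[0,0,0],0]]}}

```text
time_s: 17.9
tcp_pos: [0.5214, -0.1367, 0.1028]
eef_rot: [1.115, 1.27, -1.113]
force: [0.9, -0.6, -0.1]
grip_width: 0.498
```

```bash
python3 - <<'E'
from h import *
plan([.5214,-.1357,.101],np.radians(-5.04),1)
s=sense();print(np.round(s['torque'],2),np.round(s['force'],2))
im=get_image('wrist');cv2.imwrite('pics/w10.png',im)
E
```

```text
t 17.9 p [ 0.5214 -0.1367  0.1028] yaw 7.41 w 0.498 F [ 0.9 -0.6 -0.1] tot rot [12.45 -0.13  0.03]
[2.07, -0.02, 0.01] [0.18, 0.01, -0.1]
[-0.17 -0.1  -0.69] [ 0.88 -0.64 -0.1 ]
```

View pics/w10.png

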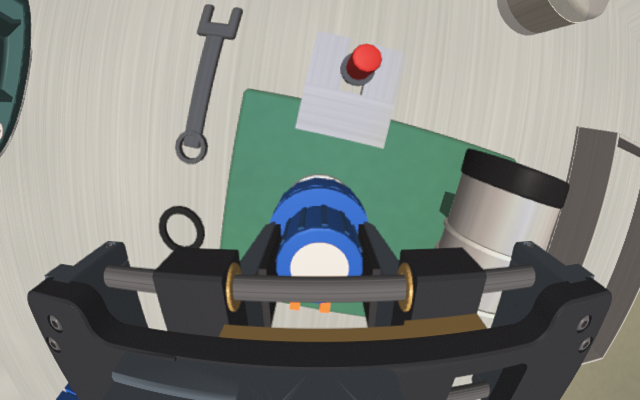

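The fork prongs moved from u=304/333 to 295/325 in the tool view while the tool turned 12.5°. The moment about z was −0.7 N·m. So the cap followed only about 6° and then the knob slipped, which means the stop is anticlockwise. Trying clockwise.

Call:
{"api": "carry_out", "payload": {"series": [[[0.5,0,0],[0,0,0],0],[[0.8,0,0],[0,0,0],0],[[0.9,0,0],[0,0,0],0],[[0.9,0,0],[0,0,0],0],[[0.9,0,0],[0,0,0],0],[[0.9,0,0],[0,0,0],0],[[0.9,0,0],[0,0,0],0],[[0.8,0,0],[0,0,0],0],[[0.4,0,0],[0,0,0],0],[[0,0,0],[0,0,0],0]]}}

```text
time_s: 18.95
tcp_pos: [0.5217, -0.1354, 0.1028]
eef_rot: [1.655, 0.845, -1.655]
force: [-0.5, -1.3, -0.3]
grip_width: 0.498
```

```bash
python3 - <<'E'
from h import *
plan([.5214,-.1357,.101],np.radians(-5.04),1)
s=sense();print(np.round(s['torque'],2),np.round(s['joint_positions'],2))
im=get_image('wrist');cv2.imwrite('pics/w11.png',im)
E
```

```text
t 18.95 p [ 0.5217 -0.1354  0.1028] yaw -35.96 w 0.498 F [-0.5 -1.3 -0.3] tot rot [-30.92  -0.05   0.07]
[-5.15, -0.01, 0.01] [0.18, -0.0, 0.04]
[-0.2  -0.07 -0.04] [-0.3   0.3   2.1   0.    0.74  0.33]
```

View pics/w11.png

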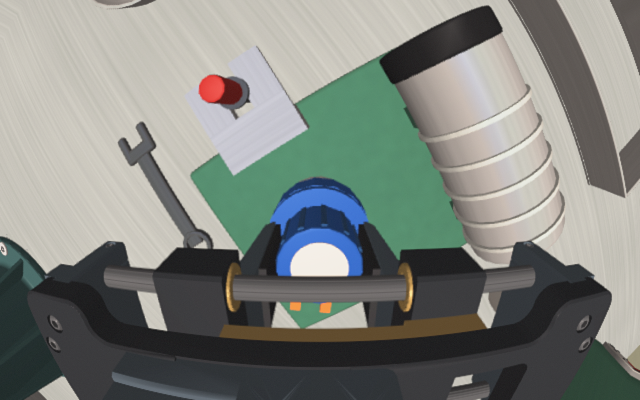

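The prongs stayed at 295/325 through a 43° clockwise turn with a moment of only about −0.04 N·m, so the cap is turning loose. It is now about 37° from the start. I'll turn about 31° further.

Call:
{"api": "carry_out", "payload": {"series": [[[0.4,0,0],[0,0,0],0],[[0.7,0,0],[0,0,0],0],[[0.8,0,0],[0,0,0],0],[[0.8,0,0],[0,0,0],0],[[0.8,0,0],[0,0,0],0],[[0.8,0,0],[0,0,0],0],[[0.6,0,0],[0,0,0],0],[[0.3,0,0],[0,0,0],0],[[0,0,0],[0,0,0],0],[[0,0,0],[0,0,0],0]]}}

```text
time_s: 20.0
tcp_pos: [0.5211, -0.1349, 0.1028]
eef_rot: [2.001, 0.405, -2.006]
force: [1.2, -0.5, 0.1]
grip_width: 0.498
```

```bash
python3 - <<'E'
from h import *
plan([.5214,-.1357,.101],np.radians(-5.04),1)
s=sense();print(np.round(s['torque'],2),np.round(s['joint_positions'],2))
im=get_image('wrist');cv2.imwrite('pics/w12.png',im)
E
```

```text
t 20.0 p [ 0.5211 -0.1349  0.1028] yaw -67.18 w 0.498 F [ 1.2 -0.5  0.1] tot rot [-62.14   0.07   0.15]
[-10.36, 0.01, 0.02] [0.18, 0.08, 0.0]
[-0.05 -0.02 -0.  ] [-0.3   0.3   2.1  -0.    0.74  0.88]
```

View pics/w12.png

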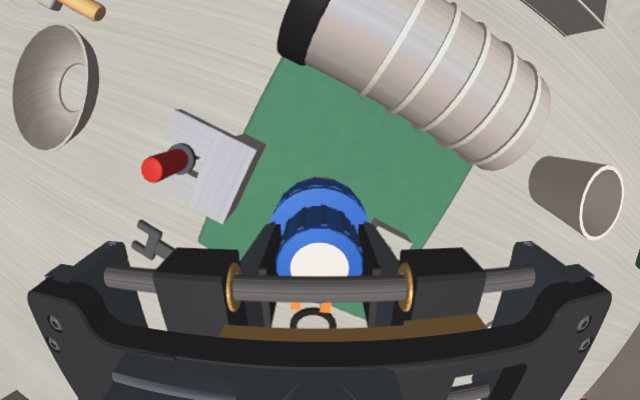

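The cap is still following (prongs at 295/325), now about 69° or 1.2 rad from the start with no moment. I'll lift gently and watch the force.

Call:
{"api": "carry_out", "payload": {"series": [[[0,0,0],[-0.15,0,0],0],[[0,0,0],[-0.2,0,0],0],[[0,0,0],[-0.2,0,0],0],[[0,0,0],[-0.2,0,0],0],[[0,0,0],[-0.2,0,0],0],[[0,0,0],[-0.2,0,0],0],[[0,0,0],[-0.2,0,0],0],[[0,0,0],[-0.2,0,0],0],[[0,0,0],[0,0,0],0],[[0,0,0],[0,0,0],0]]}}

```text
time_s: 21.05
tcp_pos: [0.5205, -0.1347, 0.1194]
eef_rot: [1.998, 0.408, -2.005]
force: [0.5, 0.2, -2.9]
grip_width: 0.498
```

```bash
python3 - <<'E'
from h import *
plan([.5214,-.1357,.101],np.radians(-67),1)
im=get_image('side');cv2.imwrite('pics/s13.png',cv2.resize(im[100:260,280:480],None,fx=3,fy=3))
im=get_image('wrist');cv2.imwrite('pics/w13.png',im)
E
```

```text
t 21.05 p [ 0.5205 -0.1347  0.1194] yaw -67.02 w 0.498 F [ 0.5  0.2 -2.9] tot rot [-0.02  0.18  0.13]
[-0.0, 0.03, 0.02] [1.84, 0.13, -0.05]
```

View pics/s13.png

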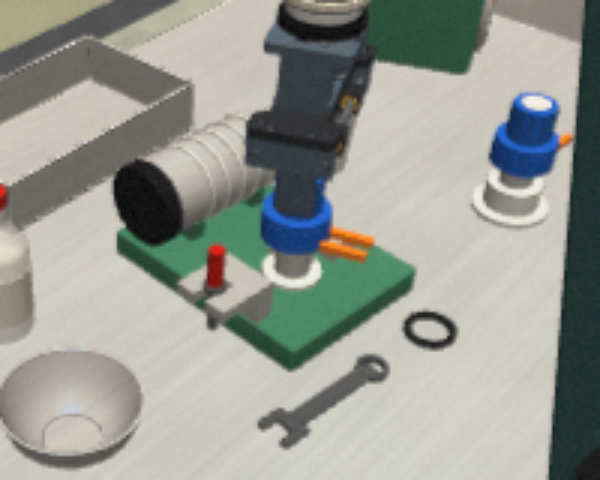

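The side view shows the cap raised about 16 mm with the neck visible beneath it. The load of 2.9 N is about its weight, so it is free. Lifting on.

Call:
{"api": "carry_out", "payload": {"series": [[[0,0.02,0.02],[-0.6,0,0],0],[[0,0.01,0],[-1.2,0,0],0],[[0,0,0],[-1.3,0,0],0],[[0,0,0],[-1.3,0,0],0],[[0,0,0],[-1.3,0,0],0],[[0,0,0],[-1.3,0,0],0],[[0,0,0],[-1.3,0,0],0],[[0,0,0],[-1.0,0,0],0],[[0,0,0],[-0.5,0,0],0],[[0,0,0],[0,0,0],0]]}}

```text
time_s: 22.15
tcp_pos: [0.5211, -0.1349, 0.2281]
eef_rot: [2.003, 0.405, -1.998]
force: [0.3, -0.1, -3.4]
grip_width: 0.497
```

Call:
{"api": "carry_out", "payload": {"series": [[[0,0,0],[0,0,0],0],[[0,0,0],[0,0,0],0],[[0,0,0],[0,0,0],0],[[0,0,0],[0,0,0],0],[[0,0,0],[0,0,0],0],[[0,0,0],[0,0,0],0],[[0,0,0],[0,0,0],0],[[0,0,0],[0,0,0],0],[[0,0,0],[0,0,0],0],[[0,0,0],[0,0,0],0]]}}

```text
time_s: 23.15
tcp_pos: [0.5199, -0.1345, 0.2257]
eef_rot: [2.001, 0.407, -2.002]
force: [1.4, -0.0, -2.9]
grip_width: 0.501
```

```bash
python3 - <<'E'
from h import *
plan([.5214,-.1357,.2],np.radians(-67),1)
im=get_image('side');cv2.imwrite('pics/s14.png',cv2.resize(im[60:260,280:480],None,fx=3,fy=3))
im=get_image('wrist');cv2.imwrite('pics/w14.png',im)
print(max(abs(sense()['qd'])))
E
```

```text
t 23.15 p [ 0.5199 -0.1345  0.2257] yaw -67.02 w 0.501 F [ 1.4 -0.  -2.9] tot rot [-0.02  0.03  0.04]
[-0.0, 0.0, 0.01] [2.57, 0.17, -0.09]
0.001971781427153459
```

View pics/s14.png

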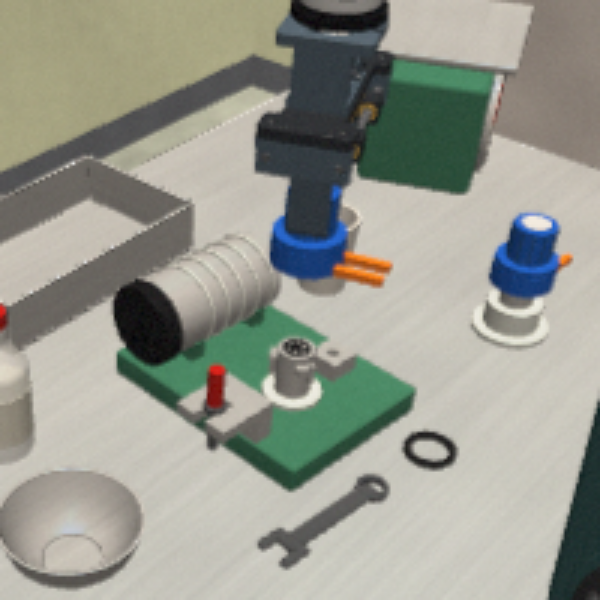

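View pics/w14.png

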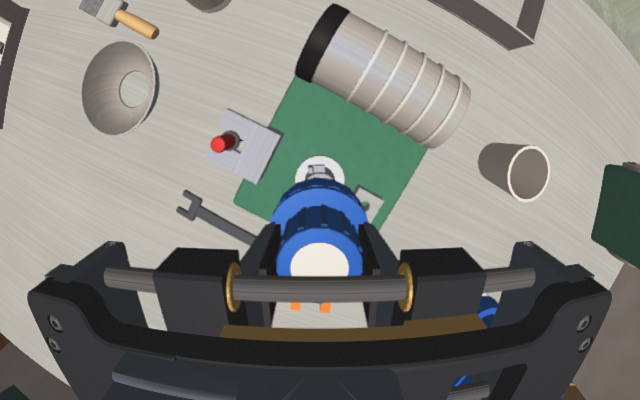

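The cap is off and held level. It has risen 123 mm, so its underside is about 99 mm above the rim. The neck is open and the pin is still hanging in the notch. The arm is still, so I'll hand in.

```bash
python3 -c "
from plant import *
print(sign_off())"
```

```text
the job is handed in; nothing more can be done
None
```

The pin is parked in the notch and the pump's cap is off. I handed the job in at about 23.3 s of the 61 s; no verdict is reported.

- **Pin:** I drew it up out of the bore, lowered it into the notch and let it go. The last side and wrist pictures show it upright, hanging by its collar.
- **Cap:** Anticlockwise it hit the stop after about 6° and the knob then slipped at about 0.7 N·m. Clockwise it turned freely to about 1.2 rad, so this thread is left-handed.
- **Final hold:** The cap is level in the gripper with its underside about 99 mm above the rim. The measured load is 2.9 N against its weight of about 2.5 N, the arm is still, and the cap touches nothing in the pictures.
- **Other things:** The spare cap and the bystanders look undisturbed in the final pictures; I did not measure their positions again.

No check failed. The one disagreement was in the wrist-camera fit of the pump, about 1–2 mm off in x before I lowered the pin. I corrected for it by comparing the pin with the slot close up.

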